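Slide the test plate out over the board's end for clamping

ROBOT

A 6-joint arm with a two-finger parallel gripper is mounted at the origin on the work surface; the furniture and walls round the work are solid. World frame = base frame: x ahead of the robot, y to its left, z up, the work surface at z = 0. Lengths are in m, angles in degrees, forces in N, time in s.
With the tool pointing down it reaches from about 0.3 to 0.75 m from the base axis. Payload 8.5 kg.
Tool frame: the origin (TCP) lies at the very end of the fingers, on their centre line; the grasp point (between the pads) lies 19 mm behind it; z points along the fingers, y is the line along which they close (so a half turn about z gives the same grasp; the last joint's range is limited). The gripper opens to 85 mm and grips with 20 to 120 N. Pads are 22 mm wide; open, the fingers measure 114 mm over their backs; the gripper's body (76 mm by 85 mm) begins 54 mm behind the grasp point. The pads swing forward as they close: fully open they stand 13 mm farther back than shut.
Start: joints at [60.659, 21.807, 74.336, -0, 83.858, -12.336], TCP at [0.161, 0.526, 0.231] pointing down, gripper open.
Joint ranges: [-178.18, 178.18], [-50.72, 133.34], [12.68, 142.11], [-81.47, 261.47], [9.98, 163.14], [-165.26, 165.26]. Speed limits (degrees/s): [136.94, 136.94, 180, 180, 180, 180].

INTERFACE

Orientations are given as a 3x3 rotation matrix whose columns are the frame's x, y, z axes.
In Python, from rig import * gives the robot as it stands. The module is installed in compiled form; this text tells all that it offers.
- The arm moves only by the shell command python3 -m pendant 'ROWS' [OPENING] [FORCE]. ROWS is JSON, a list of rows, each a list of 2 entries, a list of its own where there are three numbers: the shift along the tool's x, y, z as a fraction of full scale, then the turn, a rotation vector about the tool's x, y, z as a fraction of full scale. A call has 1 to 8 rows; each row shifts and turns the commanded pose from where the row before left it, along the tool's axes as they then stand; what a row does not reach is not made up. Full scale, the value 1, is 40 mm for a shift and 5 degrees for a turn. A row lasts 1/8 s, in which the tool goes at most 62.5 mm and 10.7 degrees, less where a joint would pass 70% of its speed; a pose out of reach is approached as far as the arm can. A call with a number of a shift or a turn outside -1 to 1 is refused whole. A call with a gripper value outside its range is refused whole. OPENING is the opening, from 0 (shut) to 1 (fully open), set as the call begins (- or left out, the last holds). The fingers move at their own pace and stop on an object; FORCE is the grip in N (left out, the last holds). Time passes only in rows, so rows that do not move let the fingers close. It gives the time, the measured TCP pose, the force, the opening and the grip force at its end, in the units of the state.
- observe(): the state, without advancing time (a new reading comes with each control period).
- get_image(name): name is "scene" or "top" or "wrist"; returns a dict with "img" (400x640x3 uint8, blue, green, red), "range_z" (400x640 float32, m along the optical axis (not along the pixel's ray), 0 where there is no reading), "camera_matrix" (3x3 intrinsics, pixels), "dist_coeffs" ([k1, k2, p1, p2, k3] as OpenCV has them; the pictures are not rectified), "eye" and "rotation" of the camera in the world. Camera axes: x right, y down, z forward; pixel columns grow to the right and rows downward; lengths in m; the calibration is good to about 2 mm. A picture is of the moment at which its call begins.
- close_job(): hands the job in; it is judged then, once.
Trained networks look in the newest picture that a camera, given by its name, has taken for a name from the list of things; names that differ only in an ending like _2 or _b are one class to them, and where a whole thing is asked for, a point or a joint stands for the part that bears it (a point fixed in the world has none). Each returns a list of dicts, best first, with "conf" (0 to 1); they miss things now and then, are a little off and sometimes report something else, mostly with a low value. They report only what shows in the picture. A call takes as long as a camera call.
- regions_of(camera, query): "mask" (400x640 bool, what is visible of it).
- landmark_of(camera, query): "point" ([x, y, z] in m, in world coordinates, good to about 4 mm: a listed point, or the origin of a listed thing).
The state is a dict: "time_s": time; "q": joint angles; "qvel": joint speeds; "joint_efforts": joint torques, N m; "position": TCP position; "tool_rot": TCP orientation; "ft_force": force on the tool from outside, world axes, zero at the start; "wrist_torque": the same for the moment, N m; "grip_width": finger opening in m; "gripper_force": force on a finger pad.
Only numpy, scipy, OpenCV 4.12 (cv2) and the standard library are available. Lean on these libraries where they do the work, as an engineer would, in place of code of your own. Each camera call takes 0.05 s, during which the arm holds its last target. There are 200 camera calls.

TASK

Push the flat aluminium test plate up against the fence of the wooden bench board and slide it along to the left, until the line scored across it lies right over the board's left end and about 40 mm of the plate sticks out past that end, with its long side still flat against the fence. Only push or drag it with the fingertips: do not pinch or lift it. Leave the small jar on the board, and the larger jar and the spring clamp that lie on the table to either side of the board, where they are.

Things in the scene. Friction and masses are not known exactly. Their poses are not given: they have to be found in the camera images.
- bench_board: Fixed wooden bench board, top 160 (x) by 300 mm (y), top face 36 mm above the table. Stands on the table top; origin: centre of its underside. x points away from the robot to a low fence along the far long side, y along the fence to the left end, over which the plate shall hang. The fence is 12 mm thick, runs the full 300 mm, stands 12 mm above the top face; inner face at x = +68 mm. Does not move.
- board_edge (a point): middle of the upper rim of the board's left (+y) end: board x = 0, y = +150 mm, z = 36 mm; axes as the board's
- fence_face (a point): point at the foot of the fence's inner face, halfway along it: board x = +68 mm, y = 0, z = 36 mm; axes as the board's
- test_plate: Loose flat aluminium plate, 90 (x) by 140 (y) by 8 mm thick, 0.15 to 0.4 kg, lying on the board somewhat askew and a little off the fence. Origin: centre of its underside. y points along its length to its left end, x across it to the fence side. A thin dark scored line runs across the upper face 40 mm from the +y end (plate y = +30 mm).
- plate_end (a point): middle of the plate's +y (left) end face: plate y = +70 mm, half way up its thickness; axes as the plate's
- small_jar: Bystander: small lidded ink jar, 47 mm across, 42 mm high, loose, standing on the front left part of the board just beside the plate's way (about 10 mm clear of a plate that lies against the fence). Origin: centre of its underside.
- big_jar: Bystander: lidded ink jar, 55 mm across, 55 mm high, loose on the table to the right of the board. Origin: centre of its underside.
- clamp: Bystander: spring clamp lying on the table left of the board, 47 x 104 x 16 mm, loose. Origin: centre of its underside.

How it is judged:
By the outcome, as a careful person would: the job done as asked, in the order asked, and still so for the second after the job is handed in, with the robot touching nothing.
It also fails if it takes over 45 s, if anything falls off the work surface, if the arm or the gripper's body presses on something with over 40 N, if the wrist force passes 120 N, or if a joint passes its speed limit or range.

## Working session

There is one attempt and no reset: what is moved stays moved. The work goes in short steps, Python scripts to look and compute and a shell command to move; the robot and the scene stay as the last step left them, time stands still between calls to the robot, and variables do not carry over. Pictures are saved under pics/ and viewed, at most 13 in all, crops included, and the job is handed in when it is done.

```bash
mkdir -p pics; cat > h.py <<'E'
from rig import *
import numpy as np, cv2
def pts(im,mask):
    v,u=np.nonzero(mask&(im["range_z"]>0)); z=im["range_z"][v,u]
    p=cv2.undistortPoints(np.c_[u,v].astype(float)[:,None],np.array(im["camera_matrix"]),np.array(im["dist_coeffs"]))[:,0]
    c=np.c_[p*z[:,None],z]
    return c@np.array(im["rotation"]).T+np.array(im["eye"])
E
python3 - <<'E'
from h import *
np.set_printoptions(precision=4,suppress=True)
s=observe();print(s["time_s"],s["position"],s["tool_rot"],s["ft_force"],s["grip_width"])
for c in ["top","scene"]:
    im=get_image(c);cv2.imwrite(f"pics/{c}0.png",im["img"]);print(c,im["eye"])
    for n in ["board_edge","fence_face","bench_board","test_plate","plate_end","small_jar","big_jar","clamp"]:
        r=landmark_of(c,n);print(n,[(np.array(a["point"]),round(a["conf"],2)) for a in r[:2]])
    for n in ["test_plate","bench_board","small_jar"]:
        r=regions_of(c,n)
        if r:
            P=pts(im,r[0]["mask"]);print(n,r[0]["conf"],len(P),np.median(P,0),cv2.minAreaRect((P[:,:2]*1000).astype(np.float32)))
E
```

```text
0.0 [0.1607 0.5257 0.2307] [[-0.9563  0.2924 -0.0007]
 [ 0.2924  0.9563 -0.0013]
 [ 0.0003 -0.0014 -1.    ]] [-0.6148 -0.011  -0.2339] 0.08534076774412076
top [ 0.1576 -0.0313  1.3961]
board_edge [(array([0.4471, 0.1979, 0.035 ]), 0.75)]
fence_face [(array([0.5137, 0.0538, 0.0381]), 0.72)]
bench_board [(array([ 0.45  ,  0.0525, -0.0031]), 0.87)]
test_plate [(array([ 0.4451, -0.0127,  0.0342]), 0.62)]
plate_end [(array([0.4434, 0.0587, 0.0365]), 0.83), (array([0.3912, 0.1657, 0.0367]), 0.36)]
small_jar [(array([0.394 , 0.167 , 0.0354]), 0.82)]
big_jar [(array([ 0.3911, -0.3167, -0.0055]), 0.78)]
clamp [(array([0.3777, 0.2693, 0.0007]), 0.9)]
test_plate 0.78 1617 [ 0.4485 -0.0134  0.0429] ((449.79986572265625, -14.267158508300781), (91.19313049316406, 138.4500732421875), 6.114828109741211)
small_jar 0.81 290 [0.39   0.163  0.0763] ((394.971435546875, 168.18728637695312), (56.26521301269531, 48.13015365600586), 36.10417938232422)
scene [-0.1217 -0.5945  0.65  ]
board_edge [(array([0.4481, 0.1986, 0.0396]), 0.58)]
fence_face [(array([0.5173, 0.0533, 0.0341]), 0.67)]
bench_board [(array([0.448 , 0.0498, 0.0046]), 0.71)]
test_plate [(array([ 0.452 , -0.0143,  0.0335]), 0.66)]
plate_end [(array([0.4444, 0.055 , 0.0409]), 0.69)]
small_jar [(array([0.39  , 0.1623, 0.038 ]), 0.56)]
big_jar [(array([ 0.3917, -0.3205,  0.0018]), 0.81)]
clamp [(array([ 0.3741,  0.2669, -0.0018]), 0.75)]
test_plate 0.69 1330 [ 0.4467 -0.02    0.0457] ((456.5274658203125, -9.241744995117188), (106.55931091308594, 153.163330078125), 6.703535556793213)
bench_board 0.78 3363 [0.432  0.0579 0.038 ] ((447.8848876953125, 50.001853942871094), (161.9901123046875, 301.2280578613281), 1.5097615718841553)
small_jar 0.51 310 [0.3848 0.1532 0.0727] ((436.913818359375, 205.08428955078125), (170.21920776367188, 42.16361999511719), 42.64438247680664)
```

View pics/top0.png

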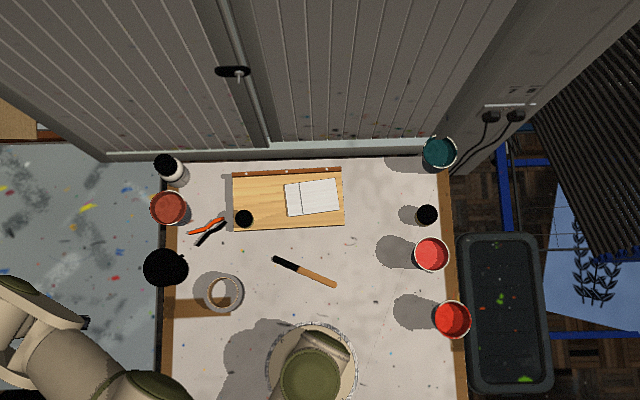

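View pics/scene0.png

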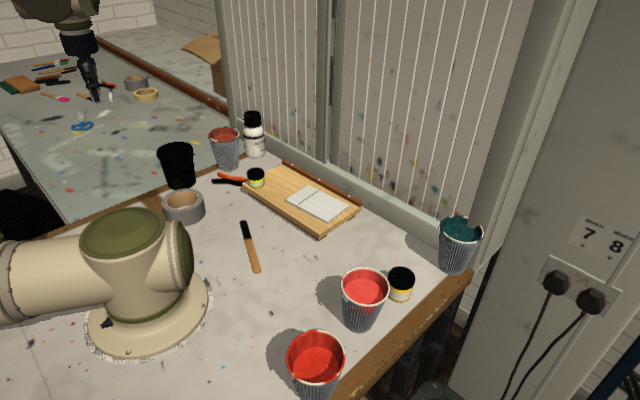

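The top view shows the board (232–344, 170–230) with its fence on the upper edge. The plate is at (312,197) with the scored line near column 303, and the small jar is at (244,218). Networks and depth agree: board at about (0.449, 0.051) with yaw about 1.5°, plate at (0.448, -0.014) with yaw about 6°. I'll push with two spread fingertips, first towards the fence.

```bash
python3 -m pendant '[[[0,-1,0],[0,0,-0.925]],[[0,-1,0],[0,0,-0.925]],[[0,-1,0],[0,0,-0.925]],[[0,-1,0],[0,0,-0.925]],[[-0.5,-1,0],[0,0,0]],[[-0.5,-1,0],[0,0,0]],[[-0.5,-1,0],[0,0,0]],[[-0.5,-1,0],[0,0,0]]]' 0.6
```

```text
time_s: 2.2
position: [0.2175, 0.21, 0.2316]
tool_rot: [[-1.0, -0.027, 0.001], [-0.027, 1.0, 0.0], [-0.001, 0.0, -1.0]]
ft_force: [0.4, 1.3, 0.5]
grip_width: 0.0513
gripper_force: 0.0
```

```bash
python3 -m pendant '[[[-0.466,-0.7,0.44],[0,0,0]],[[-0.466,-0.7,0.44],[0,0,0]],[[-0.466,-0.7,0.44],[0,0,0]],[[-0.466,-0.7,0.44],[0,0,0]],[[-0.466,-0.7,0.44],[0,0,0]],[[-0.466,-0.7,0.44],[0,0,0]],[[-0.466,-0.7,0.44],[0,0,0]],[[-0.466,-0.7,0.44],[0,0,0]]]'
python3 - <<'E'
from h import *
im=get_image("wrist");cv2.imwrite("pics/w1.png",im["img"])
np.set_printoptions(precision=4,suppress=True)
print(observe()["position"])
for n in ["test_plate","plate_end","fence_face"]:
    print(n,[(np.array(a["point"]),round(a["conf"],2)) for a in landmark_of("wrist",n)[:2]])
E
```

```text
time_s: 3.2
position: [0.3728, -0.01, 0.0901]
tool_rot: [[-1.0, -0.026, 0.001], [-0.026, 1.0, -0.0], [-0.001, -0.0, -1.0]]
ft_force: [1.1, 1.2, 0.3]
grip_width: 0.0517
gripper_force: 0.0
[ 0.3749 -0.0125  0.0887]
test_plate []
plate_end []
fence_face []
```

View pics/w1.png

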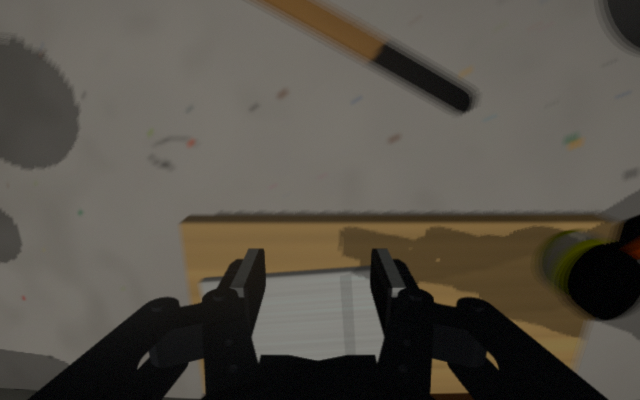

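The wrist view shows the fingertips (row 250) on the near side of the plate's near edge (row 275), spanning columns 250–385. I'll lower them in front of the plate.

```bash
python3 -m pendant '[[[0,0,0.5],[0,0,0]],[[0,0,0.5],[0,0,0]],[[0,0,0.18],[0,0,0]],[[0,0,0],[0,0,0]],[[0,0,0],[0,0,0]]]'
python3 -m pendant '[[[0,0,0.08],[0,0,0]],[[0,0,0.08],[0,0,0]],[[0,0,0],[0,0,0]],[[0,0,0],[0,0,0]]]'
```

```text
time_s: 4.03
position: [0.3723, -0.0088, 0.044]
tool_rot: [[-1.0, -0.026, 0.001], [-0.026, 1.0, -0.0], [-0.001, -0.0, -1.0]]
ft_force: [0.4, -0.7, -0.3]
grip_width: 0.051
gripper_force: 0.0
time_s: 4.53
position: [0.3721, -0.0089, 0.0369]
tool_rot: [[-1.0, -0.026, -0.0], [-0.026, 1.0, 0.0], [0.0, 0.0, -1.0]]
ft_force: [-0.3, -1.0, 0.4]
grip_width: 0.0511
gripper_force: 0.0
```

```bash
python3 -m pendant '[[[-0.1,0,0.04],[0,0,0]],[[-0.15,0,0],[0,0,0]],[[-0.15,0,0],[0,0,0]],[[-0.15,0,0],[0,0,0]],[[-0.15,0,0],[0,0,0]],[[-0.15,0,0],[0,0,0]],[[0,0,0],[0,0,0]]]'
python3 -m pendant '[[[-0.1,0,0],[0,0,0]],[[-0.1,0,0],[0,0,0]],[[0,0,0],[0,0,0]]]'
python3 - <<'E'
from h import *
np.set_printoptions(precision=4,suppress=True)
im=get_image("top");r=regions_of("top","test_plate");cv2.imwrite("pics/t2.png",cv2.resize(im["img"][140:260,190:400],None,fx=3.5,fy=3.5,interpolation=2))
s=observe();print(s["position"],s["ft_force"],s["time_s"])
if r: P=pts(im,r[0]["mask"]);print(np.median(P,0),cv2.minAreaRect((P[:,:2]*1000).astype(np.float32)))
E
```

```text
time_s: 5.4
position: [0.4068, -0.0081, 0.0354]
tool_rot: [[-1.0, -0.026, 0.001], [-0.026, 1.0, -0.0], [-0.001, -0.0, -1.0]]
ft_force: [-0.3, 1.3, 0.5]
grip_width: 0.0514
gripper_force: 0.0
time_s: 5.78
position: [0.4146, -0.0079, 0.0354]
tool_rot: [[-1.0, -0.026, 0.001], [-0.026, 1.0, -0.0], [-0.001, -0.0, -1.0]]
ft_force: [0.6, -0.7, -0.1]
grip_width: 0.0515
gripper_force: 0.0
[ 0.4144 -0.0078  0.0354] [-0.6933  0.4339 -0.083 ] 5.875
```

View pics/t2.png

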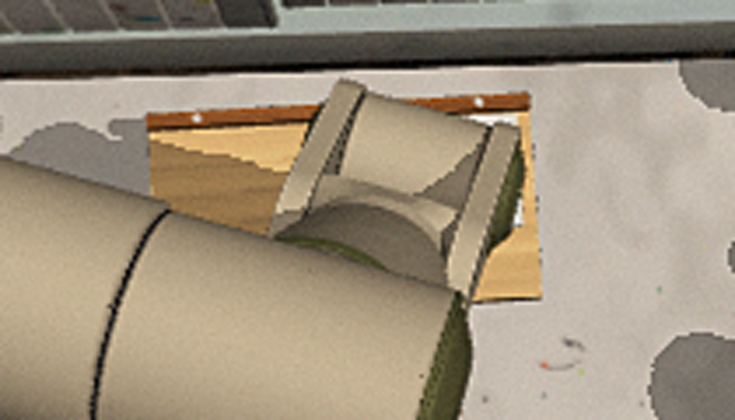

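The arm hides the plate in this view, so I'll keep going in small steps until the force shows contact with the fence.

```bash
for i in 1 2 3; do python3 -m pendant '[[[-0.05,0,0],[0,0,0]],[[0,0,0],[0,0,0]],[[0,0,0],[0,0,0]]]' | grep -E 'pos|ft'; done
python3 - <<'E'
from h import *
im=get_image("wrist");cv2.imwrite("pics/w3.png",im["img"])
E
```

```text
position: [0.4159, -0.0077, 0.0353]
ft_force: [-1.7, 1.0, 0.6]
position: [0.4178, -0.0076, 0.0353]
ft_force: [-5.0, -0.7, 3.1]
position: [0.418, -0.0075, 0.0352]
ft_force: [-11.5, -4.9, 8.8]
```

View pics/w3.png

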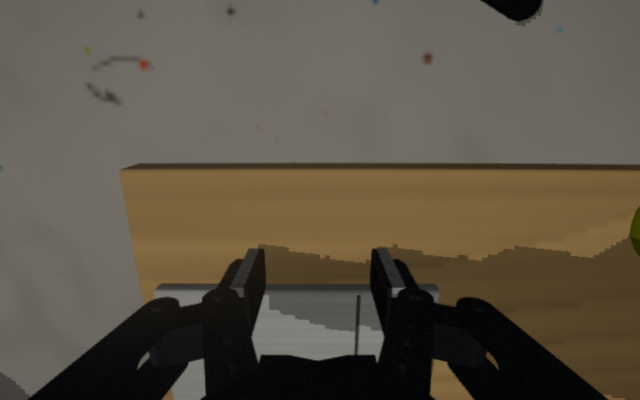

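The plate is seated: force jumped at x = 0.418, as predicted, and its near edge (row 287) runs parallel to the board edge (row 165). Now I'll back off, rise and go round to the right end, turning 90° on the way.

```bash
python3 -m pendant '[[[0.2,0,0],[0,0,0]],[[0.2,0,0],[0,0,0]],[[0,-0.3,-0.6],[0,0,0]],[[0,-0.6,-0.6],[0,0,0]],[[0,-0.6,-0.2],[0,0,0]],[[-0.1,-0.9,0],[0,0,0]],[[0,0,0],[0,0,0]],[[0,0,0],[0,0,0]]]' 0.45
python3 - <<'E'
from h import *
np.set_printoptions(precision=4,suppress=True)
s=observe();print(s["position"],s["q"])
for c in ["top","scene"]:
    im=get_image(c)
    cv2.imwrite("pics/%s4.png"%c,im["img"])
    for n in ["board_edge","fence_face","bench_board","test_plate","plate_end"]:
        print(n,[(np.array(a["point"]),round(a["conf"],2)) for a in landmark_of(c,n)[:2]])
    for n in ["test_plate","bench_board"]:
        r=regions_of(c,n)
        if r: P=pts(im,r[0]["mask"]);print(c,n,np.median(P,0),cv2.minAreaRect((P[:,:2]*1000).astype(np.float32)))
E
```

```text
time_s: 8.05
position: [0.4102, -0.1034, 0.0912]
tool_rot: [[-1.0, -0.026, -0.0], [-0.026, 1.0, 0.0], [0.0, 0.0, -1.0]]
ft_force: [0.4, -0.3, -0.3]
grip_width: 0.0385
gripper_force: 0.0
[ 0.4102 -0.1034  0.0912] [ -30.2849   19.6257  105.8148    0.0157   54.5879 -121.769 ]
board_edge [(array([0.4453, 0.1997, 0.0365]), 0.65)]
fence_face [(array([0.5164, 0.0545, 0.0352]), 0.81)]
bench_board [(array([ 0.4497,  0.0567, -0.0022]), 0.85)]
test_plate [(array([ 0.4683, -0.0164,  0.0393]), 0.87)]
plate_end []
top test_plate [0.4812 0.0189 0.0429] ((472.45147705078125, 7.323886871337891), (88.88446807861328, 92.57324981689453), 89.94303894042969)
top bench_board [0.4782 0.0965 0.0358] ((441.06683349609375, 98.89344787597656), (232.60067749023438, 251.5664825439453), 76.55226135253906)
board_edge [(array([0.4483, 0.2018, 0.0369]), 0.84), (array([0.3881, 0.1636, 0.0379]), 0.69)]
fence_face [(array([0.5209, 0.051 , 0.034 ]), 0.79)]
bench_board [(array([0.4489, 0.0541, 0.0035]), 0.91)]
test_plate [(array([ 0.4752, -0.0198,  0.0327]), 0.91)]
plate_end [(array([0.4691, 0.0547, 0.0428]), 0.98)]
scene test_plate [ 0.4516 -0.02    0.0459] ((467.2986145019531, -43.320884704589844), (194.62403869628906, 114.04463958740234), 78.52433013916016)
scene bench_board [0.4159 0.0603 0.0377] ((480.04840087890625, 56.50135803222656), (226.16140747070312, 416.9080810546875), 1.4755758047103882)
```

```bash
python3 -m pendant '[[[0,0,0],[0,0,1]],[[0,0,0],[0,0,1]],[[0,0,0],[0,0,1]],[[0,0,0],[0,0,1]],[[0,0,0],[0,0,1]],[[0,0,0],[0,0,1]],[[0,0,0],[0,0,1]],[[0,0,0],[0,0,1]]]' |grep pos
python3 -m pendant '[[[0,0,0],[0,0,1]],[[0,0,0],[0,0,1]],[[0,0,0],[0,0,1]],[[0,0,0],[0,0,1]],[[0,0,0],[0,0,1]],[[0,0,0],[0,0,1]],[[0,0,0],[0,0,1]],[[0,0,0],[0,0,1]]]' |grep pos
python3 -m pendant '[[[0,0,0],[0,0,1]],[[0,0,0],[0,0,1]],[[-0.13,0.5,0],[0,0,0]],[[-0.13,0.55,0],[0,0,0]],[[0,0.55,0],[0,0,0]],[[0,0,0.5],[0,0,0]],[[0,0,0.3],[0,0,0]],[[0,0,0],[0,0,0]]]'
```

```text
position: [0.4105, -0.1039, 0.0913]
position: [0.4106, -0.1039, 0.0913]
time_s: 11.85
position: [0.4743, -0.1124, 0.0587]
tool_rot: [[-0.026, 1.0, -0.002], [1.0, 0.026, 0.001], [0.001, -0.002, -1.0]]
ft_force: [-1.1, 0.3, 0.4]
grip_width: 0.0384
gripper_force: 0.0
```

```bash
python3 -m pendant '[[[0,0,0.25],[0,0,0]],[[0,0,0.2],[0,0,0]],[[0,0,0.08],[0,0,0]],[[0,0,0],[0,0,0]],[[0,0,0],[0,0,0]]]'
python3 - <<'E'
from h import *
im=get_image("wrist");cv2.imwrite("pics/w5.png",im["img"])
E
```

```text
time_s: 12.48
position: [0.4749, -0.1127, 0.0383]
tool_rot: [[-0.026, 1.0, 0.0], [1.0, 0.026, -0.0], [-0.0, 0.0, -1.0]]
ft_force: [-0.1, -0.7, 0.2]
grip_width: 0.0387
gripper_force: 0.0
```

View pics/w5.png

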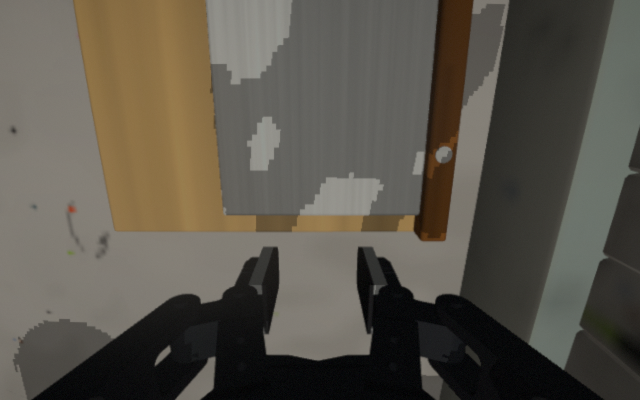

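The wrist view shows both fingertips (columns 265 and 370) squarely behind the plate's right end (columns 225–421), which lies along the fence. Now I'll push left.

```bash
python3 -m pendant '[[[0.15,0,0.03],[0,0,0]],[[0.15,0,0],[0,0,0]],[[0.15,0.001,0],[0,0,0]],[[0.25,0.002,0],[0,0,0]],[[0.25,0.002,0],[0,0,0]],[[0.25,0.002,0],[0,0,0]],[[0.15,0.001,0],[0,0,0]],[[0,0,0],[0,0,0]]]'
python3 -m pendant '[[[0.15,0.001,0],[0,0,0]],[[0.25,0.002,0],[0,0,0]],[[0.25,0.002,0],[0,0,0]],[[0.25,0.002,0],[0,0,0]],[[0.25,0.002,0],[0,0,0]],[[0.25,0.002,0],[0,0,0]],[[0.15,0.001,0],[0,0,0]],[[0,0,0],[0,0,0]]]'
python3 - <<'E'
from h import *
im=get_image("wrist");cv2.imwrite("pics/w6.png",im["img"])
E
```

```text
time_s: 13.52
position: [0.4738, -0.0579, 0.037]
tool_rot: [[-0.026, 1.0, 0.0], [1.0, 0.026, 0.001], [0.001, 0.0, -1.0]]
ft_force: [0.1, 0.1, 0.6]
grip_width: 0.0386
gripper_force: 0.0
time_s: 14.52
position: [0.4725, 0.004, 0.0369]
tool_rot: [[-0.027, 1.0, -0.0], [1.0, 0.027, 0.001], [0.001, -0.0, -1.0]]
ft_force: [-0.8, 0.5, 0.5]
grip_width: 0.0382
gripper_force: 0.0
```

View pics/w6.png

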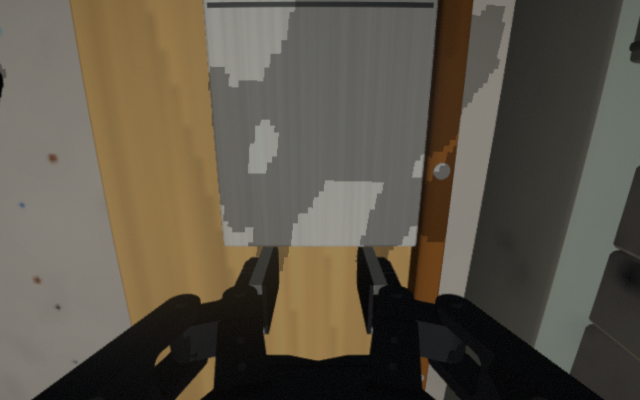

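The plate tracks flat along the fence, with its right end at row 246 and the scored line at row 5. I'll push most of the rest, then measure.

```bash
python3 -m pendant '[[[0.15,0.001,0],[0,0,0]],[[0.25,0.002,0],[0,0,0]],[[0.25,0.002,0],[0,0,0]],[[0.25,0.002,0],[0,0,0]],[[0.25,0.002,0],[0,0,0]],[[0.25,0.002,0],[0,0,0]],[[0.15,0.001,0],[0,0,0]],[[0,0,0],[0,0,0]]]'
python3 - <<'E'
from h import *
np.set_printoptions(precision=4,suppress=True)
im=get_image("wrist");cv2.imwrite("pics/w7.png",im["img"])
for c in ["wrist","top","scene"]:
    im=get_image(c)
    for n in ["board_edge","plate_end","test_plate"]:
        print(c,n,[(np.array(a["point"]),round(a["conf"],2)) for a in landmark_of(c,n)[:2]])
cv2.imwrite("pics/s7.png",cv2.resize(im["img"][140:250,200:370],None,fx=4,fy=4))
E
```

```text
time_s: 15.58
position: [0.4716, 0.066, 0.037]
tool_rot: [[-0.026, 1.0, 0.001], [1.0, 0.026, 0.001], [0.001, 0.001, -1.0]]
ft_force: [0.3, -0.0, 0.7]
grip_width: 0.0385
gripper_force: 0.0
wrist board_edge []
wrist plate_end []
wrist test_plate [(array([0.4687, 0.1431, 0.033 ]), 0.81)]
top board_edge []
top plate_end [(array([0.4668, 0.2173, 0.039 ]), 0.48)]
top test_plate []
scene board_edge []
scene plate_end [(array([0.4681, 0.215 , 0.0429]), 0.74), (array([ 0.3903, -0.3222, -0.0002]), 0.66)]
scene test_plate [(array([0.4737, 0.1465, 0.0343]), 0.91)]
```

View pics/w7.png

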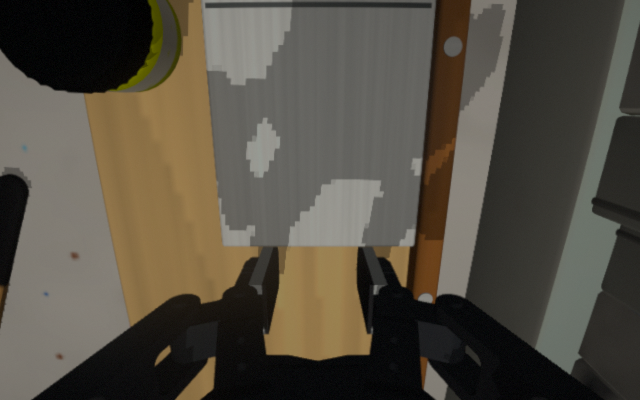

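The plate is still flat on the fence and clear of the jar. The networks put its left end at about y = 0.216, so roughly 25 mm remain. I'll push 18 mm, then measure closely.

```bash
python3 -m pendant '[[[0.15,0.001,0],[0,0,0]],[[0.15,0.001,0],[0,0,0]],[[0.1,0,0],[0,0,0]],[[0.05,0,0],[0,0,0]],[[0,0,0],[0,0,0]],[[0,0,0],[0,0,0]]]'
python3 -m pendant '[[[-0.25,0,0],[0,0,0]],[[-0.25,0,-0.5],[0,0,0]],[[0,0,-1],[0,0,0]],[[0,0,-1],[0,0,0]],[[0,0,0],[0,0,0]],[[0,0,0],[0,0,0]],[[0,0,0],[0,0,0]]]'
python3 - <<'E'
from h import *
im=get_image("wrist");cv2.imwrite("pics/w8.png",im["img"]);np.savez("w8.npz",**{k:np.array(v) for k,v in im.items()})
E
```

```text
time_s: 16.98
position: [0.471, 0.0834, 0.0369]
tool_rot: [[-0.026, 1.0, -0.0], [1.0, 0.026, 0.0], [0.0, -0.0, -1.0]]
ft_force: [-0.1, 0.2, -0.6]
grip_width: 0.0383
gripper_force: 0.0
time_s: 17.85
position: [0.471, 0.0632, 0.1358]
tool_rot: [[-0.026, 1.0, -0.002], [1.0, 0.026, 0.0], [0.0, -0.002, -1.0]]
ft_force: [0.2, 0.8, 1.1]
grip_width: 0.0384
gripper_force: 0.0
```

View pics/w8.png

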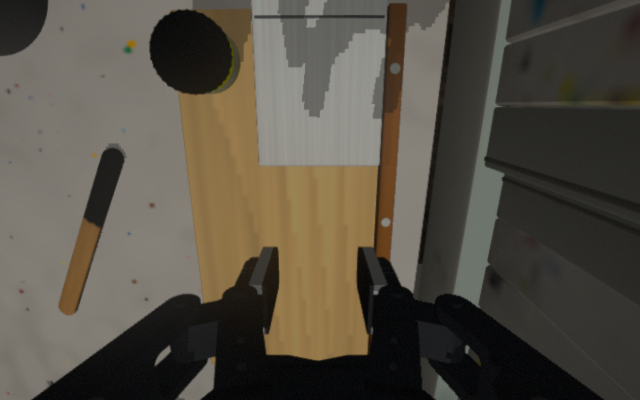

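The wrist view shows the scored line at row 16, the board's left rim at about row 9 (columns 235–250), the fence end at row 3 and the plate's right end at row 165. I'll measure these at sub-pixel level.

```bash
cat > m.py <<'E'
from h import *
def ray(im,u,v,z):
    p=cv2.undistortPoints(np.array([[[u,v]]],float),im["camera_matrix"],im["dist_coeffs"])[0,0]
    d=im["rotation"]@np.array([p[0],p[1],1]);return im["eye"]+d*(z-im["eye"][2])/d[2]
def edge(g,cols,r0,r1,dark=False):
    out=[]
    for c in cols:
        s=g[r0:r1,c]
        w=np.clip(np.median(s)-s-8,0,None) if dark else np.abs(np.diff(s))
        if not dark: w=np.where(np.abs(np.arange(len(w))-w.argmax())<2,w,0)
        if w.sum()>0: out.append((c,r0+(w*np.arange(len(w))).sum()/w.sum()+(0 if dark else .5)))
    return np.array(out)
def rep(im,name,cols,r0,r1,z,dark=False):
    g=im["img"].astype(float).mean(2)
    if "board" in name or "fence" in name: g=im["img"][...,2].astype(float)-im["img"][...,0]  # wood is orange
    e=edge(g,cols,r0,r1,dark);m=np.median(e[:,1]);e=e[abs(e[:,1]-m)<3]
    W=np.array([ray(im,u,v,z) for u,v in e]);
    f=np.polyfit(W[:,0],W[:,1],1) if np.ptp(W[:,0])>.03 else [0,0]
    print(name,"row",round(m,2),"x %.4f y %.4f"%tuple(np.median(W,0)[:2]),"sd %.4f slope %.4f"%(W[:,1].std(),f[0]))
E
python3 - <<'E'
from m import *
im=dict(np.load("w8.npz"))
rep(im,"line",range(260,382,4),10,24,.044,True)
rep(im,"board end",range(226,251,2),3,16,.036)
rep(im,"fence end",range(392,405,2),0,8,.048)
rep(im,"right end",range(264,376,4),158,172,.044)
g=im["img"][...,2].astype(float)-im["img"][...,0]; print(g[0:20,[230,240,248,396,400]].T.astype(int))
# plate long sides vs fence foot
for v in (40,90,140):
    r=im["img"][v].astype(float).mean(1);o=g[v]
    print(v,[ray(im,a+.5+np.abs(np.diff(r))[a:b].argmax(),v,.044)[:2].round(4) for a,b in((248,268),)],o[370:402].astype(int))
E
```

```text
line row 16.24 x 0.4691 y 0.1941 sd 0.0007 slope 0.0287
board end row 8.44 x 0.4133 y 0.1998 sd 0.0001 slope 0.0000
fence end row 2.77 x 0.5189 y 0.2026 sd 0.0001 slope 0.0000
right end row 164.73 x 0.4704 y 0.0954 sd 0.0007 slope 0.0272
[[ 9  7  9  8  8  8  9  9 16 34 43 45 44 43 44 44 43 43 42 44]
 [10  9  8  7  9  8  8  9 18 37 44 45 44 45 44 42 44 44 43 44]
 [ 8  9 10  8  8  9  8 10 20 37 44 44 43 44 43 44 43 44 43 44]
 [ 8  9 11 30 39 41 40 40 41 41 42 42 40 41 40 42 40 42 41 39]
 [ 8  9 10 30 39 39 42 42 41 44 41 42 42 41 41 41 40 40 39 42]]
40 [array([0.4243, 0.1787])] [ 7  6  6  6  6  4  4  5  6  6  7  7  5  4  6  9 12 29 47 58 58 43 37 38
 39 41 38 39 41 40 39 42]
90 [array([0.4248, 0.1467])] [ 6  6  6  5  4  5  5  5  5  5  4  5  5  7 13 22 30 33 35 36 36 36 38 38
 39 41 43 43 45 44 51 38]
140 [array([0.4261, 0.1123])] [ 7  7  8  8  8  9  8  8  8  6  3 14 32 49 57 59 60 59 60 63 64 68 67 70
 71 71 70 63 33 14 12 12]
```

The line is at y = 0.1941 and the board rim at 0.2013 (rim and fence end agree), so 7.2 mm remain. Plate slope matches the board's. I'll go back down and finish the push slowly.

```bash
python3 -m pendant '[[[0,0,1],[0,0,0]],[[0,0,1],[0,0,0]],[[0,0,0.4],[0,0,0]],[[0,0,0.1],[0,0,0]],[[0,0,0],[0,0,0]]]' | grep -E 'pos|ft'
python3 -m pendant '[[[0.2,0,0],[0,0,0]],[[0.2,0,0],[0,0,0]],[[0.1,0.0,0],[0,0,0]],[[0.06,0.001,0],[0,0,0]],[[0.06,0.001,0],[0,0,0]],[[0.06,0,0],[0,0,0]],[[0,0,0],[0,0,0]],[[0,0,0],[0,0,0]]]' | grep -E 'pos|ft'
python3 -m pendant '[[[-0.2,0,0],[0,0,0]],[[-0.3,0,-0.5],[0,0,0]],[[0,0,-1],[0,0,0]],[[0,0,-1],[0,0,0]],[[0,0,0],[0,0,0]],[[0,0,0],[0,0,0]],[[0,0,0],[0,0,0]]]'
python3 - <<'E'
from h import *
im=get_image("wrist");np.savez("w9.npz",**{k:np.array(v) for k,v in im.items()})
from m import *
im=dict(np.load("w9.npz"))
rep(im,"line",range(260,382,4),3,18,.044,True)
rep(im,"board end",range(226,249,2),0,16,.036)
rep(im,"right end",range(264,376,4),145,172,.044)
cv2.imwrite("pics/w9.png",cv2.resize(im["img"][:200,200:440],None,fx=3,fy=3,interpolation=2))
E
```

```text
position: [0.4717, 0.0634, 0.037]
ft_force: [-0.5, -0.5, 0.7]
position: [0.471, 0.0903, 0.037]
ft_force: [-1.7, -4.5, 4.1]
time_s: 20.4
position: [0.4709, 0.0706, 0.1358]
tool_rot: [[-0.026, 1.0, -0.002], [1.0, 0.026, 0.0], [0.0, -0.002, -1.0]]
ft_force: [-1.1, 0.0, -0.2]
grip_width: 0.0384
gripper_force: 0.0
line row 16.8 x 0.4689 y 0.2013 sd 0.0007 slope 0.0245
board end row 2.0 x 0.4119 y 0.2112 sd 0.0008 slope 0.0000
right end row 166.71 x 0.4703 y 0.1012 sd 0.0006 slope 0.0266
```

View pics/w9.png

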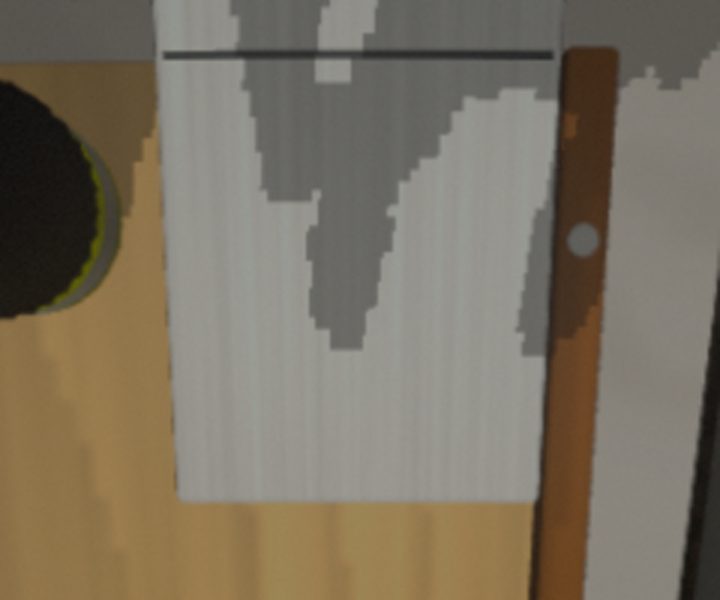

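```bash
python3 - <<'E'
from m import *
im=dict(np.load("w9.npz"))
rep(im,"board end",range(206,249,2),14,30,.036)
rep(im,"fence end",range(392,405,2),9,24,.048)
g=im["img"].astype(float).mean(2);o=im["img"][...,2].astype(float)-im["img"][...,0]
for v in (30,50,70,100,130,150,160):
    print(v,g[v,374:396].astype(int),o[v,374:396].astype(int))
    du=np.abs(np.diff(g[v]))[245:268];n=ray(im,245.5+du.argmax(),v,.044)
    df=g[v,374:396];k=374+np.argmin(np.diff(df));f=ray(im,k+.5,v,.044);print("near",n[:2].round(4),"far",f[:2].round(4),"width",round(f[0]-n[0],4))
E
```

```text
board end row 20.46 x 0.4053 y 0.1996 sd 0.0002 slope 0.0000
fence end row 15.43 x 0.5194 y 0.2026 sd 0.0001 slope 0.0000
30 [144 143 143 141 128 106 101 100  98 100 101  90  48  29  37  41  44  45
  46  44  44  45] [ 5  5  5  5  5  4  4  4  6  4  3  4 10 12 25 34 39 38 39 40 41 40]
near [0.4243 0.1922] far [0.5127 0.1945] width 0.0884
50 [146 148 147 147 146 146 145 146 147 144 114  65  38  39  43  44  48  47
  46  47  47  47] [ 5  4  4  6  6  7  7  6  5  5  5  6 17 27 32 37 38 39 39 39 39 39]
near [0.4246 0.1799] far [0.513  0.1822] width 0.0884
70 [149 148 147 145 126 108 103 104 103  98  71  41  41  44  47  49  49  49
  48  48  49  51] [ 3  3  6  7  5  5  6  4  3  4  6 12 22 32 36 36 37 39 36 39 40 40]
near [0.425  0.1672] far [0.514  0.1695] width 0.089
100 [107 103 102 102 102 103 103 101  81  45  41  46  49  50  50  52  51  52
  50  53  52  53] [ 6  5  4  6  4  5  5  5  6 12 19 28 32 36 35 36 37 38 39 38 41 43]
near [0.4252 0.1474] far [0.5142 0.1498] width 0.089
130 [147 147 147 147 145 144 125  81  49  56  63  67  66  66  68  68  68  69
  71  72  73  73] [ 8  7  7  7  8  8  9 10 24 46 54 59 60 61 61 63 64 66 69 70 71 73]
near [0.4254 0.1268] far [0.5145 0.1292] width 0.0891
150 [146 147 146 147 144 121  67  46  58  63  66  66  66  67  67  68  69  70
  72  73  71  72] [ 8  8  8  7  8  8 13 28 46 57 62 62 61 61 64 64 67 69 70 73 74 72]
near [0.4265 0.1125] far [0.5149 0.1148] width 0.0884
160 [146 145 145 146 141 115  57  50  60  66  65  65  67  66  66  67  69  71
  72  73  71  71] [ 8  8  9  8  8  6 18 41 55 62 64 63 62 64 66 67 70 73 73 73 73 68]
near [0.4263 0.1051] far [0.5155 0.1075] width 0.0892
```

The line now lies over the rim: both measure y = 0.2013. As a last check, I'll test for a gap at the fence and confirm the bystanders haven't moved.

```bash
python3 -m pendant '[[[0,-0.8,-0.8],[0,0,0]],[[0,-1,-0.5],[0,0,0]],[[-1,-1,0],[0,0,0]],[[-1,-1,0],[0,0,0]],[[-1,0,0],[0,0,0]],[[0,0,0],[0,0,0]],[[0,0,0],[0,0,0]]]' | grep -E 'pos|time'
python3 - <<'E'
from m import *
im=dict(np.load("w9.npz"));o=im["img"].astype(float);g=o.mean(2)
near=[];foot=[]
for v in range(30,162,4): near.append(ray(im,245.5+np.abs(np.diff(g[v]))[245:268].argmax(),v,.044)[:2])
for v in range(180,225,4):
    gr=o[v,:,1];k=370+np.argmin(np.diff(gr[370:392]));foot.append(ray(im,k+.5,v,.036)[:2])
near=np.array(near);foot=np.array(foot);a=np.polyfit(near[:,1],near[:,0],1);b=np.median(foot,0)
print("near fit",a,"foot",b,foot[:,0].std(),"distance near edge..fence foot at foot y (want .090):",b[0]-np.polyval(a,b[1]))
print("with fence slope, at y .105/.19:",[b[0]-.0265*(y-b[1])-np.polyval(a,y) for y in(.105,.15,.19)])
for c in("top","scene"):
    im=get_image(c)
    for n in["small_jar","big_jar","clamp","plate_end","test_plate","board_edge","fence_face"]:
        print(c,n,[np.array(a["point"]).round(4) for a in landmark_of(c,n)[:1]])
    if c=="top": cv2.imwrite("pics/t10.png",cv2.resize(im["img"][140:290,150:350],None,fx=3.5,fy=3.5,interpolation=2))
E
```

```text
time_s: 21.32
position: [0.3225, -0.0529, 0.1885]
near fit [-0.02531278  0.42900928] foot [0.51651594 0.07282833] 0.00039842848795420134 distance near edge..fence foot at foot y (want .090): 0.08935014131922381
with fence slope, at y .105/.19: [np.float64(0.08931194633131173), np.float64(0.0892585212437722), np.float64(0.0892110322770705)]
top small_jar [array([0.3933, 0.1664, 0.0335])]
top big_jar [array([ 3.888e-01, -3.200e-01, -3.000e-04])]
top clamp [array([0.3761, 0.2723, 0.004 ])]
top plate_end [array([0.5156, 0.0535, 0.0368])]
top test_plate []
top board_edge [array([0.4425, 0.1979, 0.0335])]
top fence_face [array([0.5142, 0.0549, 0.037 ])]
scene small_jar [array([0.3877, 0.1661, 0.0357])]
scene big_jar [array([ 0.3913, -0.3229, -0.0025])]
scene clamp []
scene plate_end [array([0.4664, 0.2405, 0.0416])]
scene test_plate []
scene board_edge [array([0.4723, 0.1692, 0.0313])]
scene fence_face [array([0.5193, 0.0536, 0.0339])]
```

View pics/t10.png

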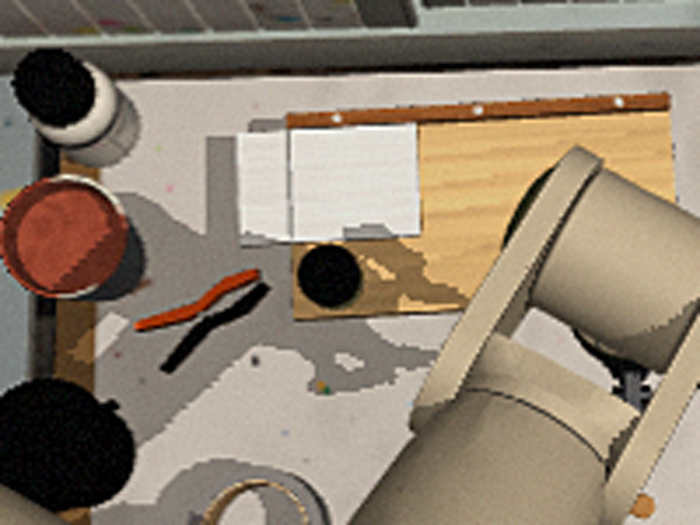

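The top view shows the plate flat on the fence, overhanging to the left. Its scored line (column 291) sits over the board's left end (column 291), and the jar and clamp are where they started. The fence distance (89.3 mm measured against 90 mm) shows no gap, and the bystanders haven't moved. I'm handing in.

```bash
python3 -c "
from rig import *
print(close_job())"
```

```text
the job is handed in; nothing more can be done
None
```

The job is handed in: the plate lies flat against the fence with its scored line over the board's left end (within about 1 mm as measured) and about 40 mm overhanging, and neither the jars nor the clamp moved as far as the cameras show.

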